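Unscrew the left-hand gas cap and park it

TASK

Take the red cap off the brass gas outlet and set it down gently, open end down, fully seated over the peg of the black parking stand. The cap has a left-hand thread, so it comes undone clockwise seen from above: turn it until you feel the thread has run out, then lift it straight off, never forcing it against a stop, sideways or upwards. Leave everything else on the bench where it is.

Things in the scene. Friction and masses are not known exactly. Their poses are not given: they have to be found in the camera images.
- outlet: aluminium gas outlet block, fixed to the worktop, 90 x 80 mm, 24 mm high, with a pipe stub at its +x side (97 mm from the centre, below 27 mm). Origin: centre of its underside; z up. On its centre stands a brass stud with a coarse two-start left-hand thread, 28 mm in diameter.
- outlet_top (a point): top of the brass stud, 68 mm above the outlet's origin, hidden in the cap at first. At the stud's foot a sprung rubber seal disc of 42 mm diameter pushes the done-up cap upwards with 2 to 12 N, so that turning it takes up to 0.1 N m. When the thread has run out, the cap's rim is about 41 mm above the worktop.
- cap: red screw cap, 0.12 kg, 62 mm high: hollow round skirt (37 mm outside, 30 mm inside, 42 mm deep) below a knurled top. Origin: centre of its lower rim; z up; the white line on its top lies along its x axis. At the start it is done up on the outlet, rim 30 to 36 mm above the worktop.
- cap_grip (a point): centre of the cap's knurled part, where to grip it: 22 mm high and 38 mm in diameter, this point 51 mm above the cap's origin. The cap has about 1 mm sideways and 4 mm vertical play on its stud; a hand off centre, or that does not rise with the cap, strains the thread: over 40 N between cap and outlet damages it. Ease the hand towards zero force.
- cap_pins (a point): middle between two pins inside the cap, 20 mm above its rim, that run in the thread. Clockwise from above the cap climbs 3.8 mm per rad. How tight it was done up cannot be seen: after 1.4 to 2.6 rad the thread has run out; 0.1 rad later it meets a stiff sprung stop (5 N m per rad; over 0.4 N m is too much). Between the two it lifts straight off. Anticlockwise from the start a hard stop is near. Let go of, it stays put.
- park: black parking stand fixed to the worktop: round foot of 60 mm diameter and 8 mm height with an upright steel peg of 14 mm diameter in the middle, its tapered tip 34 mm over the worktop. Origin: centre of its underside; z up. The parked cap stands with its rim on the foot (cap origin 8 mm above the stand's origin), the peg inside it with 2 mm play all round.
- mouse: white computer mouse, 113 x 62 x 40 mm, loose bystander; origin at the centre of its underside
- brush: flat dust brush with wooden handle, 30 x 158 x 12 mm, loose bystander; origin at the centre of its underside
- screwdriver: screwdriver with red handle, 22 x 162 x 22 mm, loose bystander; origin at the centre of its underside
- tray: blue parts tray, 94 x 127 x 29 mm, loose bystander; origin at the centre of its underside
- hexkey: grey hex key, 26 x 83 x 7 mm, loose bystander; origin at the centre of its underside
- marker: black felt marker, 17 x 129 x 18 mm, loose bystander; origin at the centre of its underside
Mind the look-alikes: they are no part of the job. Of the things shaped like the cap, the red one is meant.

How it is judged:
On the way, in this order (a step that is already met when the one before it is completed fails the run):
1. the cap has climbed its thread nearly to the end, still over the stud (rim more than 39 mm above the block's underside) (z of cap in the frame of outlet above 0.039 m and horizontal distance between cap and outlet below 0.006 m), for 0.1 s.
2. the cap is lifted clear of the stud (rim more than 75 mm over the worktop) (height (world z) of cap above 0.075 m), for 0.1 s.
At the end, for the whole second after the job is handed in: the cap stands upright (within 0.08 rad) over the peg of the parking stand, within 5 mm of its axis, its rim on the foot (origin less than 11 mm above the stand's), released and at rest (horizontal distance between cap and park below 0.005 m and z of cap in the frame of park below 0.011 m and angle between cap's own z axis and vertical below 0.08 rad and linear speed of cap below 0.02 m/s and contact force between the fingers and cap below 0.1 N); the robot touches nothing.
It fails at once if cap forced on its thread: more than 40 N between cap and outlet (contact force between cap and outlet above 40 N).
It fails at once if cap set down hard or thrown on the stand: more than 60 N between cap and stand (contact force between cap and park above 60 N).
It fails at once if a bystander moved by more than 20 mm (distance of any of mouse, brush, screwdriver, tray, hexkey, marker from where it was at the start of the episode above 0.02 m).
It also fails if it takes over 72 s, if anything falls off the work surface, if the arm or the gripper's body presses on something with over 40 N, if the wrist force passes 120 N, or if a joint passes its speed limit or range.

ROBOT

A 7-joint arm with a two-finger parallel gripper is mounted at the origin on a cart in front of the work surface, level with it; the furniture and walls round the work are solid. World frame = base frame: x ahead of the robot, y to its left, z up, the work surface at z = 0. Lengths are in m, angles in rad, forces in N, time in s.
With the tool pointing down it reaches from about 0.4 to 0.9 m from the base axis. Payload 5.6 kg.
Tool frame: the origin (TCP) lies midway between the tips of the shut fingers; the grasp point (between the pads) lies 19 mm behind it; z points along the fingers, y is the line along which they close (so a half turn about z gives the same grasp; the last joint's range is limited). The gripper opens to 92 mm and grips with 3 to 60 N. Pads are 20 mm wide; open, the fingers measure 128 mm over their backs; the gripper's body (75 mm by 189 mm) begins 69 mm behind the grasp point.
Start: joints at [-1.165, 0.468, -0.012, 1.603, 0.006, 1.071, -0.056], TCP at [0.282, 0.586, 0.215] pointing down, gripper open.
Joint ranges: [-2.53, 2.53], [-0.31, 2.02], [-1.57, 1.55], [0.28, 2.44], [-1.29, 4.43], [0.15, 1.84], [-2.92, 2.92]. Speed limits (rad/s): [2.57, 2.57, 3.14, 3.14, 3.14, 3.14, 3.14].

INTERFACE

Orientations are given as a 3x3 rotation matrix whose columns are the frame's x, y, z axes.
In Python, from station import env, effector, solver, viewer, workorder, search_frame, tip_of gives the robot as it stands. Calls block until the motion is done:
- env.reach(position, orientation): joint-space move of the TCP to a pose.
- env.movel(position, frame=None, rate=0.15): straight line of the TCP; frame=None keeps the orientation; rate is the mean speed in m/s.
- env.goto_joints(angles): joint-space move.
- effector.release() and effector.grasp(squeeze=None): open the fingers fully, or close them until they stop; squeeze is the grip in N (None keeps the last).
- env.pause(seconds).
- solver.inverse_kinematics(position, orientation): joint angles nearest the present ones, or None.
- env.sense(): the state.
- viewer.read_camera(name): name is "side" or "top" or "wrist"; returns (picture, depth): 480x640x3 uint8, red, green, blue; 480x640 float32, m along the optical axis (not along the pixel's ray), 0 where there is no reading.
- viewer.camera_info(name): a dict with "intrinsics" (3x3 intrinsics, pixels), "eye" and "rotation" of the camera in the world; the wrist camera has in their place "T_tool_cam" (4x4, takes a point from camera to tool coordinates, whose origin is the TCP and whose axes are the flange's). Camera axes: x right, y up, looking along -z (the intrinsics and any distortion apply to the point x, -y, -z); pixel columns grow to the right and rows downward; lengths in m; the calibration is good to about 2 mm. The wrist camera is an equidistant fisheye: a pixel r from the principal point sees the ray r / f radians off the axis. A picture is of the moment at which its call begins: read the wrist's pose just before it. camera_info takes no time and is no camera call.
A pose or a line that the arm cannot do raises env.PlanningError and nothing moves.
- workorder.finish_job(): hands the job in; it is judged then, once.
Trained networks look in the newest picture that a camera, given by its name, has taken for a name from the list of things; names that differ only in an ending like _2 or _b are one class to them, and where a whole thing is asked for, a point or a joint stands for the part that bears it (a point fixed in the world has none). Each returns a list of dicts, best first, with "score" (0 to 1); they miss things now and then, are a little off and sometimes report something else, mostly with a low value. They report only what shows in the picture. A call takes as long as a camera call. They do not tell look-alikes from the thing itself.
- search_frame(camera, name): "at" ([x, y, z] in m, in world coordinates, good to about 4 mm: the middle of the surface that is visible of it).
- tip_of(camera, name): "at" ([x, y, z] in m, in world coordinates, good to about 4 mm: a listed point, or the origin of a listed thing).
The state is a dict: "t": time; "joint_positions": joint angles; "joint_velocities": joint speeds; "tau": joint torques, N m; "ee_pos": TCP position; "tcp_rot": TCP orientation; "wrist_force": force on the tool from outside, world axes, zero at the start; "moment": the same for the moment, N m; "gripper_width": finger opening in m; "grasp_force": force on a finger pad.
Only numpy, scipy, OpenCV 4.12 (cv2) and the standard library are available. Lean on these libraries where they do the work, as an engineer would, in place of code of your own. Each camera call takes 0.05 s, during which the arm holds its last target. There are 200 camera calls.

## Working session

There is one attempt and no reset: what is moved stays moved. The work goes in short steps, each a Python script; the robot and the scene stay as the last script left them, time stands still between calls to the robot, and variables do not carry over. Pictures are saved under pics/ and viewed, at most 10 in all, crops included, and the job is handed in when it is done.

```bash
ls; mkdir -p pics; python3 - <<'E'
from station import env,viewer,search_frame,tip_of
import cv2,numpy as np
for c in ("top","side"):
    p,d=viewer.read_camera(c); cv2.imwrite(f"pics/{c}0.png",p[:,:,::-1]); np.save(f"pics/{c}0.npy",d)
    for n in ("cap","park","outlet","tray","mouse"):
        print(c,n,[(np.round(r["at"],3).tolist(),round(r["score"],2)) for r in search_frame(c,n)])
    for n in ("cap","cap_grip","park","outlet","outlet_top"):
        print(c,"tip",n,[(np.round(r["at"],3).tolist(),round(r["score"],2)) for r in tip_of(c,n)])
    print({k:np.round(v,3).tolist() if not isinstance(v,str) else v for k,v in viewer.camera_info(c).items()})
s=env.sense();print({k:np.round(v,3).tolist() for k,v in s.items()})
E
```

```text
pics
top cap [([0.831, 0.093, 0.062], 0.88), ([0.54, -0.064, 0.097], 0.85)]
top park [([0.604, 0.104, 0.007], 0.87)]
top outlet [([0.547, -0.069, 0.027], 0.61)]
top tray [([0.717, 0.198, 0.003], 0.67)]
top mouse [([0.375, 0.057, 0.035], 0.97)]
top tip cap [([0.543, -0.067, 0.036], 0.96), ([0.834, 0.093, -0.001], 0.55)]
top tip cap_grip [([0.54, -0.069, 0.092], 0.87), ([0.833, 0.09, 0.054], 0.64), ([0.371, 0.059, 0.005], 0.5), ([0.539, -0.067, 0.053], 0.34)]
top tip park [([0.605, 0.104, 0.001], 0.58)]
top tip outlet [([0.543, -0.071, 0.002], 0.6), ([0.7, 0.047, -0.002], 0.21)]
top tip outlet_top [([0.545, -0.071, 0.064], 0.65)]
{'intrinsics': [[541.193, 0.0, 318.32], [0.0, 541.193, 243.858], [0.0, 0.0, 1.0]], 'eye': [0.463, 0.06, 1.057], 'rotation': [[0.009, 0.99, -0.143], [-1.0, 0.012, 0.022], [0.024, 0.143, 0.989]]}
side cap [([0.83, 0.106, 0.038], 0.77), ([0.54, -0.053, 0.074], 0.75), ([0.399, -0.156, 0.009], 0.69)]
side park [([0.606, 0.11, 0.012], 0.72)]
side outlet [([0.547, -0.048, 0.024], 0.95)]
side tray [([0.712, 0.203, 0.012], 0.66)]
side mouse [([0.372, 0.078, 0.026], 0.8
[... 281 characters left out ...]
], 0.78)]
side tip outlet_top [([0.542, -0.067, 0.069], 0.81)]
{'intrinsics': [[555.005, 0.0, 302.281], [0.0, 555.005, 238.372], [0.0, 0.0, 1.0]], 'eye': [0.473, 0.914, 0.59], 'rotation': [[-0.993, 0.058, -0.107], [-0.122, -0.495, 0.86], [-0.003, 0.867, 0.498]]}
{'t': 1.1, 'joint_positions': [-1.165, 0.468, -0.012, 1.603, 0.006, 1.071, -0.056], 'joint_velocities': [0.001, -0.0, 0.0, -0.001, 0.001, 0.001, -0.001], 'tau': [-0.0, -52.043, -0.012, -24.405, -0.056, 0.012, 0.0], 'ee_pos': [0.282, 0.586, 0.215], 'tcp_rot': [[-0.901, 0.434, 0.0], [0.434, 0.901, 0.0], [-0.0, 0.0, -1.0]], 'wrist_force': [0.139, 0.351, 0.45], 'moment': [-0.001, -0.01, 0.034], 'grasp_force': 0.0, 'gripper_width': 0.092}
```

View pics/top0.png

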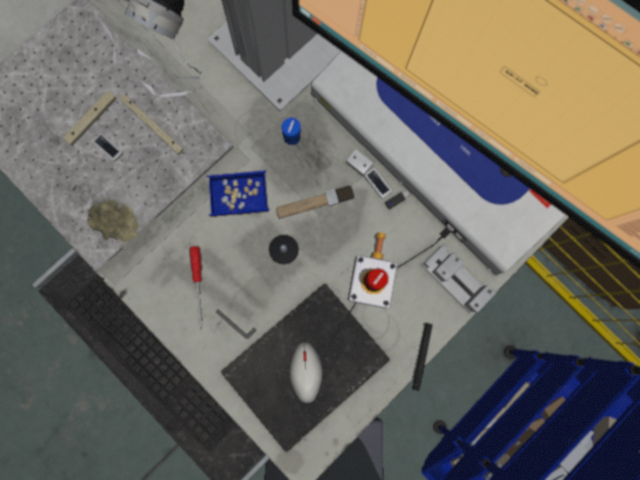

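View pics/side0.png

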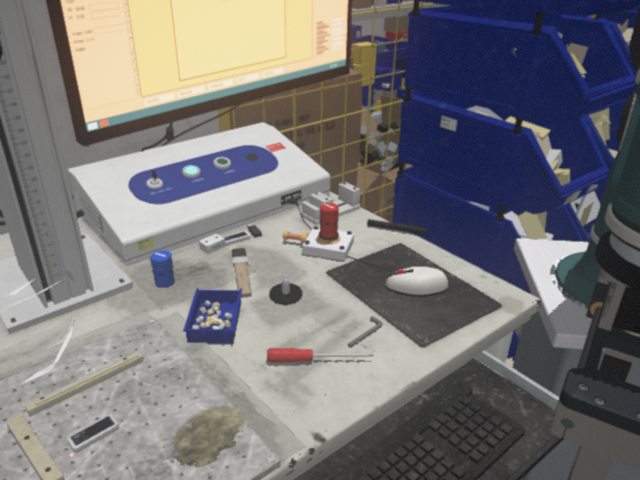

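The red cap is on the outlet at (376,279) in the top view and (329,222) in the side view. The black stand is at (284,249) and (286,293). The blue cap is the look-alike. Next I'll measure from the depth images and check the IK and clearance.

```bash
cat > h.py <<'E'
from station import env,effector,solver,viewer,workorder,search_frame,tip_of
import numpy as np,cv2
def R(a): # tool y axis at world angle a, pointing down
    y=np.array([np.cos(a),np.sin(a),0]);z=np.array([0,0,-1.]);return np.c_[np.cross(y,z),y,z]
def cloud(c,d):
    i=viewer.camera_info(c);K=np.array(i["intrinsics"]);v,u=np.mgrid[:480,:640]
    p=np.dstack([(u-K[0,2])/K[0,0]*d,-(v-K[1,2])/K[1,1]*d,-d])
    return p@np.array(i["rotation"]).T+np.array(i["eye"])
E
python3 - <<'E'
from h import *
for c,w,pk in (("top",(376,279),(284,249)),("side",(329,222),(286,293))):
    im=cv2.imread(f"pics/{c}0.png");d=np.load(f"pics/{c}0.npy");P=cloud(c,d)
    h=cv2.cvtColor(im,cv2.COLOR_BGR2HSV);v,u=np.mgrid[:480,:640]
    m=((h[...,0]<8)|(h[...,0]>172))&(h[...,1]>150)&(h[...,2]>70)&(np.hypot(u-w[0],v-w[1])<35)&(d>0)
    q=P[m];print(c,"cap n",len(q),"zpct",np.percentile(q[:,2],[2,50,90,98]).round(4))
    zt=np.percentile(q[:,2],95);t=q[q[:,2]>zt-.006];print(" top rim x,y mid",((t.min(0)+t.max(0))/2).round(4),np.ptp(t,axis=0).round(3),t.mean(0).round(4))
    m=(h[...,2]<70)&(np.hypot(u-pk[0],v-pk[1])<30)&(d>0);q=P[m]
    q=q[(q[:,2]<.02)];print(" park",len(q),((q.min(0)+q.max(0))/2).round(4),np.ptp(q,axis=0).round(3),np.median(q,0).round(4))
    m=(np.hypot(u-pk[0],v-pk[1])<30)&(P[...,2]>.022)&(d>0);print(" peg",m.sum(),P[m].mean(0).round(4) if m.any() else 0,P[m][:,2].max() if m.any() else 0)
    wt=P[(abs(P[...,0]-.6)<.15)&(abs(P[...,1]-.0)<.15)&(abs(P[...,2])<.012)&(d>0)];print(" table z",np.median(wt[:,2]).round(4))
    for nm,cx,cy in (("cap",.54,-.068),("park",.605,.105)):
        r=np.hypot(P[...,0]-cx,P[...,1]-cy);
        for a,b in ((.03,.06),(.06,.09),(.09,.12),(.12,.15),(.15,.2)):
            s=P[(r>a)&(r<b)&(d>0)];print(" ",nm,a,b,len(s),s[:,2].max().round(3) if len(s) else None)
# IK scan
q0=np.array(env.sense()["joint_positions"])
for a in np.arange(-np.pi,np.pi,np.pi/8):
    o=[]
    for p in ([.541,-.068,.07],[.541,-.068,.2],[.606,.105,.14]):
        q=solver.inverse_kinematics(p,R(a)); o.append(None if q is None else (round(q[0],2),round(q[4],2),round(q[6],2)))
    print(round(a,2),o)
E
```

```text
top cap n 269 zpct [0.0765 0.0963 0.0989 0.1006]
 top rim x,y mid [ 0.541  -0.0672  0.0975] [0.034 0.034 0.008] [ 0.5409 -0.0662  0.0968]
 park 618 [0.6041 0.1055 0.0075] [0.056 0.055 0.011] [0.6037 0.1053 0.0078]
 peg 41 [0.6044 0.1046 0.0298] 0.03685743209307568
 table z 0.0006
  cap 0.03 0.06 2172 0.033
  cap 0.06 0.09 3643 0.027
  cap 0.09 0.12 5175 0.051
  cap 0.12 0.15 6779 0.053
  cap 0.15 0.2 14862 0.07
  park 0.03 0.06 2149 0.01
  park 0.06 0.09 3662 0.034
  park 0.09 0.12 5072 0.034
  park 0.12 0.15 6566 0.032
  park 0.15 0.2 14174 0.101
side cap n 60 zpct [0.0968 0.0985 0.0995 0.0999]
 top rim x,y mid [ 0.5422 -0.0641  0.0983] [0.031 0.029 0.004] [ 0.5421 -0.0604  0.0985]
 park 406 [0.6044 0.1092 0.0078] [0.055 0.055 0.008] [0.6015 0.1164 0.0093]
 peg 55 [0.6039 0.1094 0.0291] 0.036438048699179326
 table z 0.0021
  cap 0.03 0.06 1311 0.032
  cap 0.06 0.09 1333 0.025
  cap 0.09 0.12 2371 0.052
  cap 0.12 0.15 3365 0.053
  cap 0.15 0.2 7928 0.071
  park 0.03 0.06 1471 0.012
  park 0.06 0.09 2594 0.032
  park 0.09 0.12 3649 0.032
  park 0.12 0.15 4877 0.034
  park 0.15 0.2 11
[... 2193 characters left out ...]
(np.float64(-0.15), np.float64(-0.2), np.float64(1.81)), (np.float64(-0.3), np.float64(-0.17), np.float64(1.79)), (np.float64(-0.33), np.float64(-0.08), np.float64(1.42))]
1.96 [(np.float64(-0.1), np.float64(-0.15), np.float64(2.16)), (np.float64(-0.24), np.float64(-0.14), np.float64(2.15)), (np.float64(-0.25), np.float64(-0.02), np.float64(1.76))]
2.36 [(np.float64(0.0), np.float64(-0.06), np.float64(2.47)), (np.float64(-0.16), np.float64(-0.1), np.float64(2.51)), (np.float64(-0.2), np.float64(0.02), np.float64(2.11))]
2.75 [(np.float64(0.06), np.float64(0.0), np.float64(2.81)), (np.float64(-0.1), np.float64(-0.07), np.float64(2.88)), (np.float64(-0.13), np.float64(0.07), np.float64(2.46))]
```

```bash
cat >> h.py <<'E'
def wl(n,name):
    s=env.sense();p,d=viewer.read_camera("wrist");cv2.imwrite(f"pics/{n}.png",p[:,:,::-1])
    np.savez(f"pics/{n}.npz",p=s["ee_pos"],R=s["tcp_rot"],d=d)
    for x in name:print(n,x,[(np.round(r["at"],4).tolist(),round(r["score"],2)) for r in tip_of("wrist",x)][:3])
E
python3 - <<'E'
from h import *
print({k:(np.round(v,4).tolist() if not isinstance(v,str) else v) for k,v in viewer.camera_info("wrist").items()})
env.reach([.58,.02,.24],R(1.3)); wl("w1",["park","cap_grip","cap"])
env.reach([.541,-.068,.20],R(1.3)); wl("w2",["park","cap_grip","cap"])
s=env.sense();print(s["t"],np.round(s["joint_positions"],2),s["ee_pos"],s["wrist_force"],s["moment"])
im=np.hstack([cv2.resize(cv2.imread(f"pics/{n}.png"),(400,300)) for n in("w1","w2")]);cv2.imwrite("pics/w12.png",im)
E
```

```text
{'intrinsics': [[371.6483, 0.0, 323.624], [0.0, 371.6483, 239.5492], [0.0, 0.0, 1.0]], 'T_tool_cam': [[-0.0003, 0.9678, 0.2519, 0.0696], [1.0, 0.0002, 0.0004, 0.0001], [0.0003, 0.2519, -0.9678, -0.1696], [0.0, 0.0, 0.0, 1.0]]}
w1 park [([0.6044, 0.1075, 0.0001], 0.95)]
w1 cap_grip [([0.5412, -0.0684, 0.0884], 0.8), ([0.8341, 0.0933, 0.0535], 0.7)]
w1 cap [([0.5419, -0.0645, 0.0362], 0.77), ([0.8374, 0.0933, 0.001], 0.77)]
w2 park [([0.6056, 0.1065, 0.0005], 0.84), ([0.7122, 0.1918, -0.0013], 0.38)]
w2 cap_grip [([0.5414, -0.0671, 0.088], 0.69)]
w2 cap [([0.5406, -0.0671, 0.0392], 0.85)]
4.2833 [-0.27  0.31  0.4   1.9  -0.15  0.96  1.5 ] [ 0.54186627 -0.06659964  0.20040785] [-0.1155706   0.16581428  0.35417516] [ 0.0309761  -0.02968718 -0.00569684]
```

View pics/w12.png

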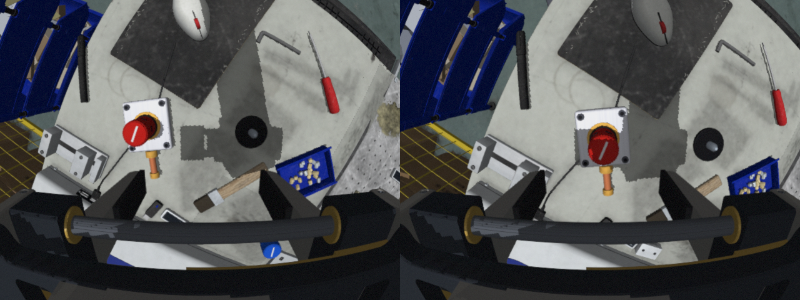

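Both wrist views show the red cap on the block, at (280,262) and (405,290) full-size, and the stand at (500,264). The fingers straddle it with nothing in the way. Next I'll fit the cap and peg axes from these two views.

```bash
python3 - <<'E'
from h import *
i=viewer.camera_info("wrist");K=np.array(i["intrinsics"]);T=np.array(i["T_tool_cam"])
v,u=np.mgrid[:480,:640];x=(u-K[0,2])/K[0,0];y=(v-K[1,2])/K[1,1];th=np.hypot(x,y)+1e-9;k=np.tan(th)/th
for n in("w1","w2"):
    z=np.load(f"pics/{n}.npz");d=z["d"];P=np.dstack([x*k*d,-y*k*d,-d])@T[:3,:3].T+T[:3,3];P=P@z["R"].T+z["p"]
    h=cv2.cvtColor(cv2.imread(f"pics/{n}.png"),cv2.COLOR_BGR2HSV);r=np.hypot(P[...,0]-.541,P[...,1]+.067)
    m=((h[...,0]<8)|(h[...,0]>172))&(h[...,1]>120)&(r<.035)&(d>0)&(P[...,2]>.05)
    zt=np.median(P[m&(r<.012)][:,2]);t=m|((r<.015)&(d>0));t&=abs(P[...,2]-zt)<.004;q=P[t]
    (cx,cy),rad=cv2.minEnclosingCircle((q[:,:2]*1e3).astype(np.float32));print(n,"cap top z",zt.round(4),"mid",((q.min(0)+q.max(0))/2).round(4),"circ",round(cx,1),round(cy,1),round(rad,1))
    rp=np.hypot(P[...,0]-.605,P[...,1]-.106);m=(rp<.04)&(d>0)&(h[...,2]<75)&(P[...,2]>.003)&(P[...,2]<.013);q=P[m]
    print(" foot mid",((q.min(0)+q.max(0))/2).round(4),np.ptp(q,axis=0).round(3),np.median(q[:,2]).round(4))
    m=(rp<.02)&(d>0)&(P[...,2]>.028);q=P[m];print(" peg",len(q),q.mean(0).round(4),q[:,2].max().round(4))
    b=(r>.025)&(r<.06)&(d>0)&(abs(P[...,2]-.024)<.006);q=P[b];c=cv2.minAreaRect((q[:,:2]*1e3).astype(np.float32));print(" block",c,np.median(q[:,2]).round(4))
    tb=P[(rp<.08)&(rp>.045)&(d>0)];print(" table",np.median(tb[:,2]).round(4))
E
```

```text
w1 cap top z 0.0968 mid [ 0.543  -0.0676  0.0959] circ 543.7 -67.9 19.2
 foot mid [0.6058 0.1051 0.008 ] [0.059 0.059 0.01 ] 0.0074
 peg 517 [0.6003 0.0942 0.3197] 0.3716
 block ((549.1553955078125, -69.00560760498047), (80.8016586303711, 102.13258361816406), 79.71215057373047) 0.0235
 table 0.3446
w2 cap top z 0.0968 mid [ 0.543  -0.0682  0.096 ] circ 543.0 -68.2 19.2
 foot mid [0.6053 0.1047 0.0079] [0.059 0.059 0.01 ] 0.0074
 peg 70 [0.6044 0.1038 0.0311] 0.0349
 block ((549.1922607421875, -69.40908813476562), (80.44551086425781, 102.45836639404297), 79.21941375732422) 0.0234
 table -0.0005
```

```bash
cat >> h.py <<'E'
def st(tag=""):
    s=env.sense();print(tag,round(s["t"],2),"p",np.round(s["ee_pos"]*1e3 if hasattr(s["ee_pos"],"shape") else np.array(s["ee_pos"])*1e3,1),"F",np.round(s["wrist_force"],1),"M",np.round(s["moment"],3),"w",round(s["gripper_width"]*1e3,1),"g",round(float(np.max(s["grasp_force"])),1),"yaw",round(float(np.arctan2(s["tcp_rot"][1][1],s["tcp_rot"][0][1])),3));return s
E
python3 - <<'E'
from h import *
env.movel([.542,-.068,.13],R(1.3),rate=.1);env.pause(.2);st("hi")
env.movel([.542,-.068,.067],rate=.06);env.pause(.3);st("lo")
effector.grasp(squeeze=4);st("g4");env.pause(.3);st("g4");q=env.sense();print(np.round(q["joint_positions"],3))
E
```

```text
hi 5.33 p [542.4 -68.  130.7] F [ 0.  -0.2  0.1] M [ 0.06   0.042 -0.051] w 92.2 g 0.0 yaw 1.3
lo 6.83 p [542.1 -68.   67.2] F [-0.5 -0.6 -0.1] M [0.002 0.01  0.044] w 91.9 g 0.0 yaw 1.3
g4 7.69 p [542. -68.  67.] F [0.3 0.2 0.8] M [0.043 0.001 0.016] w 38.0 g 4.0 yaw 1.3
g4 7.99 p [542. -68.  67.] F [-0.5 -0.4  1. ] M [ 0.079 -0.009 -0.01 ] w 37.8 g 4.0 yaw 1.3
[-0.207  0.51   0.341  1.983 -0.259  0.69   1.595]
```

```bash
cat >> h.py <<'E'
def avg(n=5):
    f=[];m=[]
    for _ in range(n):
        s=env.sense();f.append(s["wrist_force"]);m.append(s["moment"]);env.pause(.02)
    return np.mean(f,0),np.mean(m,0)
def turn(p,a,da,n,lim=.2,fl=15,verbose=1):
    """n clockwise steps of da, rising with the thread, easing the hand towards zero force"""
    for i in range(n):
        a-=da;p=p+[0,0,.0038*da];env.movel(p,R(a),rate=.05);f,m=avg()
        p=p+np.clip(f*2e-5*np.array([5,5,5]),-3e-4,3e-4)
        if verbose:print(round(env.sense()["t"],2),"a",round(a,3),"p",np.round(p*1e3,2),"F",np.round(f,1),"Mz",round(m[2],3),"g",round(float(np.max(env.sense()["grasp_force"])),1))
        if abs(m[2])>lim or np.abs(f).max()>fl:print("limit");break
    return p,a
E
python3 - <<'E'
from h import *
effector.grasp(squeeze=18);print(*avg())
p,a=turn(np.array([.542,-.068,.067]),1.3,.1,6);print(p.tolist(),a)
E
```

```text
[-0.12838667 -0.09508139  0.40922925] [ 0.10185334 -0.0381397  -0.00155383]
8.62 a 1.2 p [541.98 -68.01  67.34] F [-0.2 -0.1 -0.4] Mz -0.021 g 18.0
8.96 a 1.1 p [541.96 -68.01  67.66] F [-0.3 -0.  -0.6] Mz 0.007 g 18.0
9.29 a 1.0 p [541.97 -68.    67.93] F [ 0.1  0.  -1. ] Mz 0.006 g 18.0
9.62 a 0.9 p [542.   -67.98  68.2 ] F [ 0.3  0.3 -1.1] Mz 0.004 g 18.0
9.96 a 0.8 p [542.05 -67.94  68.44] F [ 0.5  0.4 -1.5] Mz 0.015 g 18.0
10.29 a 0.7 p [542.05 -67.89  68.72] F [ 0.1  0.5 -1. ] Mz -0.006 g 18.0
[0.5420546457325224, -0.06788911599246, 0.06872008811494383] 0.7
```

```bash
sed -i 's/np.clip(f\*2e-5/np.clip((f+[0,0,1.])*2e-5/' h.py; python3 - <<'E'
from h import *
p,a=turn(np.array([.54205,-.06789,.06872]),.7,.1,5,verbose=0);p,a=turn(p,a,.05,12,lim=.12);print(p.tolist(),a)
wl("w3",["cap"]);im=cv2.imread("pics/w3.png");cv2.imwrite("pics/w3c.png",im[140:400,180:500])
E
```

```text
12.29 a 0.15 p [542.25 -67.75  70.8 ] F [ 0.4 -0.2 -0.9] Mz -0.007 g 18.0
12.62 a 0.1 p [542.25 -67.72  70.98] F [-0.   0.3 -1.1] Mz -0.009 g 18.0
12.96 a 0.05 p [542.28 -67.67  71.13] F [ 0.3  0.5 -1.4] Mz -0.011 g 18.0
13.29 a 0.0 p [542.3  -67.67  71.31] F [ 0.3  0.  -1.1] Mz 0.011 g 18.0
13.62 a -0.05 p [542.31 -67.65  71.52] F [ 0.1  0.2 -0.8] Mz 0.001 g 18.0
13.96 a -0.1 p [542.35 -67.62  71.67] F [ 0.3  0.2 -1.4] Mz 0.002 g 18.0
14.29 a -0.15 p [542.34 -67.58  71.83] F [-0.   0.5 -1.3] Mz -0.009 g 18.0
14.62 a -0.2 p [542.36 -67.58  72.02] F [ 0.1  0.  -1.1] Mz 0.008 g 18.0
14.96 a -0.25 p [542.39 -67.54  72.22] F [ 0.3  0.4 -0.8] Mz -0.013 g 18.0
15.29 a -0.3 p [542.5  -67.44  72.38] F [ 1.1  0.9 -1.3] Mz 0.021 g 18.0
15.62 a -0.35 p [542.63 -67.37  72.35] F [ 1.3  0.8 -3.2] Mz 0.088 g 18.0
15.96 a -0.4 p [542.76 -67.31  72.27] F [ 1.2  0.6 -3.7] Mz 0.172 g 18.0
limit
[0.5427554652998233, -0.0673102088061637, 0.07227472768485185] -0.39999999999999997
w3 cap [([0.5403, -0.0645, 0.0428], 0.71)]
```

View pics/w3c.png

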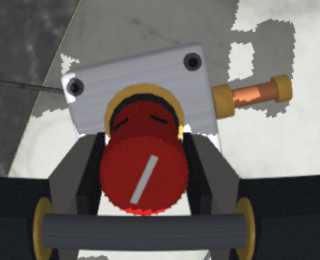

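The white line, at (145,180) in the crop, kept its angle to the gripper, so the cap turned with the hand. The torque rose from a ≈ -0.36, which is the sprung stop. I'll back off into the free window and lift gently.

```bash
python3 - <<'E'
from h import *
p=np.array([.5424,-.0675,.0723]);a=-.315
env.movel(p,R(a),rate=.05);f,m=avg(8);print("back",f.round(1),m.round(3))
ok=True
for k in range(9):
    p=p+[0,0,.001 if k<7 else .003];env.movel(p,rate=.03);f,m=avg();print(np.round(p*1e3,1),f.round(1),m.round(3))
    if f[2]<-6 or np.abs(f).max()>8: print("stuck");break
E
```

```text
back [ 1.   0.9 -1.5] [ 0.148 -0.151  0.058]
[542.4 -67.5  73.3] [ 0.6  1.3 -0.5] [ 0.223 -0.047  0.044]
[542.4 -67.5  74.3] [ 0.1  1.  -0.1] [ 0.299 -0.061  0.02 ]
[542.4 -67.5  75.3] [ 0.4  2.1 -0.4] [ 0.323 -0.033  0.051]
[542.4 -67.5  76.3] [ 0.7  1.8 -0.6] [ 0.363 -0.033  0.041]
[542.4 -67.5  77.3] [0.2 1.4 0.5] [ 0.286 -0.026  0.037]
[542.4 -67.5  78.3] [ 0.7  0.4 -0.2] [ 0.105 -0.019  0.015]
[542.4 -67.5  79.3] [ 0.3  0.1 -1.3] [ 0.008  0.017 -0.002]
[542.4 -67.5  82.3] [ 0.1  0.1 -0.8] [-0.053  0.052 -0.01 ]
[542.4 -67.5  85.3] [-0.2  0.3 -1.1] [-0.044  0.078  0.01 ]
```

```bash
python3 - <<'E'
from h import *
p=np.array([.5424,-.0675,.0853])
for dz in (.008,.008,.012,.03):
    p=p+[0,0,dz];env.movel(p,rate=.05);f,m=avg();print(np.round(p*1e3,1),f.round(1),m.round(3))
    if np.abs(f).max()>8: print("stuck");raise SystemExit
env.pause(.2);st()
p,d=viewer.read_camera("side");P=cloud("side",d);h=cv2.cvtColor(p,cv2.COLOR_RGB2HSV)
m=((h[...,0]<8)|(h[...,0]>172))&(h[...,1]>150)&(d>0)&(np.hypot(P[...,0]-.54,P[...,1]+.067)<.04);print(m.sum(),np.percentile(P[m][:,2],[1,5,50,95]))
print(tip_of("side","cap")[:2]);cv2.imwrite("pics/s2.png",p[100:340,180:500,::-1])
E
```

```text
[542.4 -67.5  93.3] [ 0.1  0.2 -1.1] [-0.04   0.089 -0.004]
[542.4 -67.5 101.3] [-0.1 -0.1 -0.8] [-0.053  0.086  0.009]
[542.4 -67.5 113.3] [-0.1  0.1 -1.4] [-0.063  0.091  0.009]
[542.4 -67.5 143.3] [-0.2 -0.1 -1.2] [-0.063  0.09   0.028]
 21.73 p [542.2 -67.5 143.1] F [-0.5  0.2 -1.1] M [-0.011  0.131 -0.02 ] w 37.5 g 18.0 yaw -0.315Traceback (most recent call last):
  File "<stdin>", line 8, in <module>
    return _quantile_unchecked(
        a, q, axis, out, overwrite_input, method, keepdims, weights)
    return _ureduce(a,
                    func=_quantile_ureduce_func,
    ...<5 lines>...
                    overwrite_input=overwrite_input,
                    method=method)
    r = func(a, **kwargs)
    result = _quantile(arr,
                       quantiles=q,
    ...<2 lines>...
                       out=out,
                       weights=wgt)
    slices_having_nans = np.isnan(arr[-1, ...])
                                  ~~~^^^^^^^^^
IndexError: index -1 is out of bounds for axis 0 with size 0
```

```bash
python3 - <<'E'
from h import *
env.movel([.605,.105,.145],rate=.12);env.pause(.3);s=st()
p,d=viewer.read_camera("side");cv2.imwrite("pics/s3.png",cv2.resize(p[150:330,180:420,::-1],(720,540)))
print("side",[(np.round(r["at"],4),round(r["score"],2)) for n in("cap","park") for r in tip_of("side",n)[:2]])
P=cloud("side",d);h=cv2.cvtColor(p,cv2.COLOR_RGB2HSV)
m=((h[...,0]<8)|(h[...,0]>172))&(h[...,1]>120)&(d>0)&(np.hypot(P[...,0]-.605,P[...,1]-.105)<.05)&(P[...,2]>.05);q=P[m]
print(m.sum(),np.percentile(q[:,2],[1,50,99]),np.percentile(q[:,0],[1,99]),np.percentile(q[:,1],[1,99])) if m.sum() else print("none")
wl("w4",["cap","cap_grip","park"])
E
```

```text
23.77 p [605.  104.8 145. ] F [ 0.3  0.3 -2.2] M [-0.037  0.079  0.035] w 37.4 g 18.0 yaw -0.315
side [(array([ 0.8354,  0.0884, -0.0013]), 0.72), (array([0.6017, 0.1041, 0.1151]), 0.69), (array([0.6069, 0.1059, 0.0075]), 0.85)]
519 [0.1188981  0.15166203 0.17748815] [0.58983415 0.62162099] [0.09625878 0.12529105]
w4 cap [([0.8337, 0.0924, 0.0013], 0.75), ([0.6045, 0.109, 0.115], 0.74), ([0.5448, -0.0705, 0.0013], 0.74)]
w4 cap_grip [([0.8362, 0.0921, 0.0526], 0.77), ([0.6042, 0.1049, 0.1667], 0.63)]
w4 park [([0.6001, 0.1064, -0.0006], 0.78)]
```

View pics/s3.png

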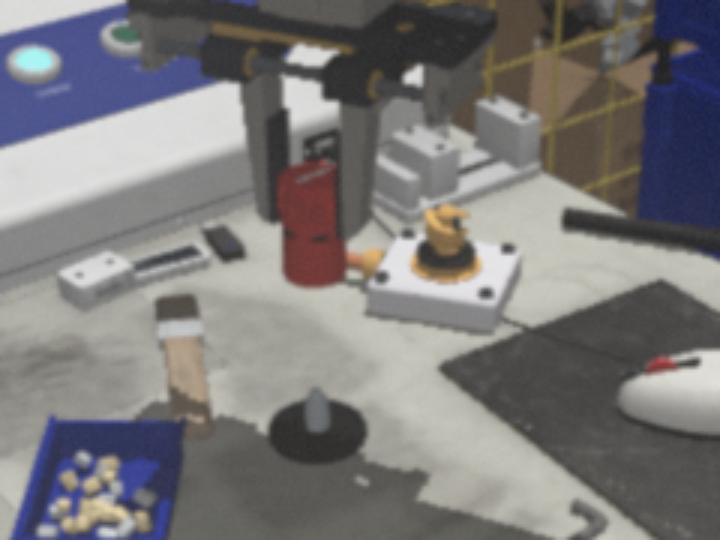

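View pics/w4.png

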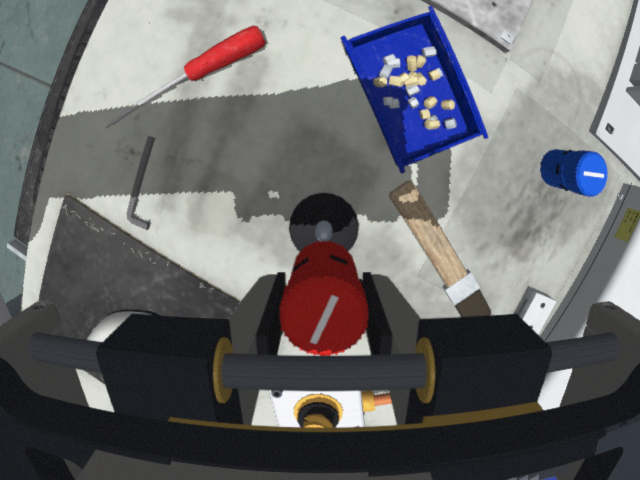

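The side view shows the cap hanging upright in the fingers, at crop (315,220), directly above the peg at (317,410), and the bare stud is behind it. Next is a compliant descent onto the peg.

```bash
python3 - <<'E'
from h import *
p=np.array([.6046,.105,.072]);env.movel(p,rate=.08);env.pause(.2);f0,m0=avg(8);st("base");print(f0.round(1),m0.round(3))
for k in range(30):
    p[2]-=.002 if p[2]>.046 else .0007
    env.movel(p,rate=.03);f,m=avg(4);df=f-f0
    print(np.round(p*1e3,1),df.round(1),(m-m0).round(2))
    p[:2]+=np.clip(df[:2]*1.5e-4,-5e-4,5e-4)
    if df[2]>3.5 or np.abs(df).max()>7:print("contact");break
    if p[2]<.034:break
st()
E
```

```text
base 25.52 p [604.7 105.1  72.3] F [ 0.9  0.  -0.6] M [-0.104  0.044 -0.034] w 37.5 g 18.0 yaw -0.315
[-0.2 -0.1 -0.9] [-0.066  0.093 -0.005]
[604.6 105.   70. ] [0.3 0.  0.1] [ 0.03 -0.01  0.02]
[604.6 105.   68. ] [ 0.  -0.   0.1] [ 0.02  0.01 -0.01]
[604.7 105.   66. ] [ 0.3 -0.1 -0.4] [0.01 0.   0.02]
[604.7 105.   64. ] [ 0.3  0.  -0.1] [0.02 0.   0.02]
[604.7 105.   62. ] [ 0.4  0.5 -0.1] [ 0.01 -0.01  0.  ]
[604.8 105.1  60. ] [0.2 0.1 0.1] [ 0.01 -0.03  0.02]
[604.8 105.1  58. ] [ 0.   0.1 -0.8] [ 0.   -0.02  0.  ]
[604.8 105.1  56. ] [ 0.3  0.1 -0.4] [-0.01  0.02 -0.01]
[604.9 105.1  54. ] [0.1 0.1 0. ] [-0.01 -0.02  0.01]
[604.9 105.1  52. ] [-0.3 -0.1 -0.5] [-0.   -0.03  0.02]
[604.8 105.1  50. ] [ 0.3  0.1 -0.4] [-0.01  0.   -0.01]
[604.9 105.1  48. ] [ 0.1  0.3 -0.1] [ 0.03  0.01 -0.01]
[604.9 105.2  46. ] [ 0.3  0.5 -0.1] [-0.    0.01  0.  ]
[604.9 105.3  45.3] [ 0.1  0.3 -0.3] [-0.01 -0.03 -0.02]
[605.  105.3  44.6] [ 0.3  0.2 -0.1] [-0.   -0.02 -0.01]
[605.  105.3  43.9] [ 0.4 -0.2 -0.1] [ 0.03 -0.01  0.02]
[605.1 105.3  43.2] [-0.2  0.4 -0.2] [ 0.05 -0.03  0.01]
[605.  105.4  42.5] [-0.1  0.1 -0.4] [ 0.01 -0.01  0.01]
[605.  105.4  41.8] [ 0.1 -0.1 -0.5] [ 0.   -0.    0.01]
[605.  105.3  41.1] [ 0.5  0.3 -0.5] [ 0.03 -0.02 -0.01]
[605.1 105.4  40.4] [0.4 0.6 0. ] [ 0.01 -0.02  0.02]
[605.2 105.5  39.7] [-0.1  0.4  1.8] [0.02 0.07 0.01]
[605.2 105.6  39. ] [-1.2 -0.1  7.5] [0.01 0.5  0.01]
contact
 32.8 p [605.4 105.5  39.8] F [-1.1 -1.1  7. ] M [-0.091  0.572 -0.018] w 37.2 g 18.0 yaw -0.315
```

```bash
python3 - <<'E'
from h import *
env.movel([.6052,.1055,.0395],rate=.02);st("ease");effector.grasp(squeeze=4);env.pause(.2);st("soft");effector.release();env.pause(.2);st("open")
env.movel([.6052,.1055,.16],rate=.08);env.reach([.50,.20,.24],R(-.3));env.pause(.3);st("away")
for c in("side","top"):
    p,d=viewer.read_camera(c);P=cloud(c,d)
    print(c,[(np.round(r["at"],4),round(r["score"],2)) for n in("cap","park") for r in tip_of(c,n)[:3]])
    h=cv2.cvtColor(p,cv2.COLOR_RGB2HSV);m=((h[...,0]<8)|(h[...,0]>172))&(h[...,1]>120)&(d>0)&(np.hypot(P[...,0]-.605,P[...,1]-.105)<.05);q=P[m]
    if len(q):print(len(q),np.percentile(q,[2,50,98],axis=0).round(4).tolist())
    if c=="side":cv2.imwrite("pics/s4.png",cv2.resize(p[150:390,180:500,::-1],(800,600)))
E
```

```text
ease 33.05 p [605.4 105.5  39.8] F [-0.4 -0.8  4.5] M [-0.018  0.435 -0.012] w 37.4 g 18.0 yaw -0.315
soft 33.47 p [605.5 105.5  39.7] F [-0.9 -1.   5.2] M [-0.14   0.159  0.035] w 37.6 g 4.0 yaw -0.315
open 34.58 p [605.2 105.5  39.5] F [-0.1 -0.  -0. ] M [-0.15   0.167  0.012] w 91.7 g 0.0 yaw -0.315
away 37.23 p [500.6 198.8 239.5] F [0.  0.2 0.4] M [-0.028  0.044  0.014] w 91.9 g 0.0 yaw -0.302
side [(array([0.6069, 0.1049, 0.008 ]), 0.94), (array([ 0.8356,  0.0878, -0.0013]), 0.92), (array([ 7.004e-01,  4.580e-02, -4.000e-04]), 0.68), (array([0.608 , 0.106 , 0.0047]), 0.76)]
539 [[0.5894, 0.0949, 0.0128], [0.6028, 0.1203, 0.0532], [0.6193, 0.125, 0.0727]]
top [(array([0.6029, 0.1055, 0.0112]), 0.91), (array([0.8349, 0.0955, 0.0016]), 0.91), (array([ 0.7111,  0.1972, -0.0024]), 0.56)]
373 [[0.5869, 0.0862, 0.0074], [0.6017, 0.1032, 0.0689], [0.6217, 0.1271, 0.0726]]
```

View pics/s4.png

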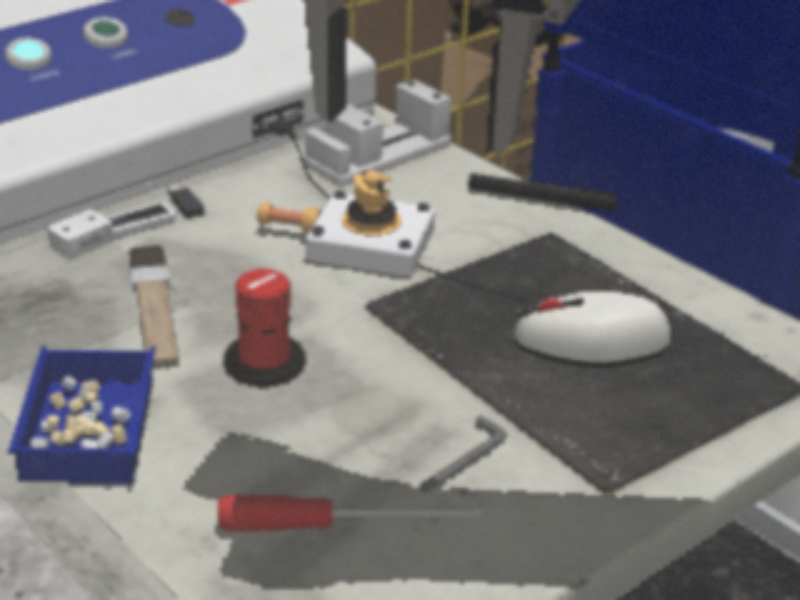

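The cap stands upright and centred on the black foot at crop (264,320). Its top is about 70 mm up, so it is fully seated, and the bystanders are where they were.

```bash
python3 -c "
from station import workorder
print(workorder.finish_job())"
```

```text
the job is handed in; nothing more can be done
None
```

The red cap is off the outlet and seated open end down over the parking stand's peg, the bystanders look unmoved in the final picture, and the job was handed in at about 37 s; no verdict was returned.

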